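Clear the setting block and hold the capping press open

ROBOT

A 7-joint arm with a two-finger parallel gripper is mounted at the origin on the work surface. World frame = base frame: x ahead of the robot, y to its left, z up, the work surface at z = 0. Lengths are in m, angles in rad, forces in N, time in s.
With the tool pointing down it reaches from about 0.4 to 0.85 m from the base axis. Payload 6.9 kg.
Tool frame: the origin (TCP) lies midway between the tips of the shut fingers; the grasp point (between the pads) lies 19 mm behind it; z points along the fingers, y is the line along which they close (so a half turn about z gives the same grasp; the last joint's range is limited). The gripper opens to 85 mm and grips with 20 to 120 N. Pads are 22 mm wide; open, the fingers measure 114 mm over their backs; the gripper's body (76 mm by 85 mm) begins 54 mm behind the grasp point. The pads swing forward as they close: fully open they stand 13 mm farther back than shut.
Start: joints at [-1.065, 0.507, -0.238, 1.5, 0.126, 1.149, -0.155], TCP at [0.243, 0.576, 0.206] pointing down, gripper open.
Joint ranges: [-3.08, 3.08], [-0.24, 2.05], [-1.43, 1.35], [0, 2.5], [-1.52, 4.66], [0.17, 1.96], [-2.89, 2.89]. Speed limits (rad/s): [2.39, 2.39, 3.14, 3.14, 3.14, 3.14, 3.14].

INTERFACE

Orientations are given as a unit quaternion [x, y, z, w].
In Python, from station import status, vision, workorder gives the robot as it stands.
- The arm moves only by the tool send_rows, never from a script. Its arguments are lists of equal length, an entry for each row: "dp": the shift along the world's x, y, z in m, a list of three; "spin": the turn about the world's z in rad. In form: {"dp": [[x, y, z], ...], "spin": [spin, ...]}. A call has 1 to 20 rows; each row is the pose to reach, as a shift and turn from the pose commanded when the call began; what a row does not reach only later rows make up. A row lasts 1/12 s, in which the tool goes at most 41.7 mm and 7.16 degrees, less where a joint would pass 70% of its speed; a pose out of reach is approached as far as the arm can. A call with a gripper value outside its range is refused whole. "gripper" is the finger opening in m, from 0 to 0.0854, set as the call begins (left out, the last holds). The fingers move at their own pace and stop on an object; "newtons" is the grip in N (left out, the last holds). Time passes only in rows, so rows that repeat a pose let the fingers close. It gives the time, the measured TCP pose, the force, the opening and the grip force at its end, in the units of the state.
- status.sense(): the state, without advancing time (a new reading comes with each control period).
- vision.grab_frame(name): name is "scene" or "top"; returns (picture, depth): 384x512x3 uint8, blue, green, red; 384x512 float32, m along the optical axis (not along the pixel's ray), 0 where there is no reading.
- vision.camera_model(name): a dict with "fx", "fy", "cx", "cy" (pixels), "pose" (4x4, takes a point from camera to world coordinates). Camera axes: x right, y down, z forward; pixel columns grow to the right and rows downward; lengths in m; the calibration is good to about 2 mm. A picture is of the moment at which its call begins. camera_model takes no time and is no camera call.
- workorder.close_job(): hands the job in; it is judged then, once.
The state is a dict: "time": time; "joints": joint angles; "qvel": joint speeds; "effort": joint torques, N m; "eef_pos": TCP position; "orientation": TCP orientation; "wrist_force": force on the tool from outside, world axes, zero at the start; "moment": the same for the moment, N m; "width": finger opening in m; "grasp_force": force on a finger pad.
Only numpy, scipy, OpenCV 4.12 (cv2) and the standard library are available. Lean on these libraries where they do the work, as an engineer would, in place of code of your own. Each camera call takes 0.05 s, during which the arm holds its last target. There are 200 camera calls.

TASK

First stand the loose red setting block upright, right down in its own red-labelled pocket of the block rack, and let go of it. Then pull the orange latch knob of the capping press sideways, away from the arm, against its spring, lift the arm so that its socket comes off the ball, and finish while holding it still, the socket at least 8 cm higher than it started, so that a colleague can load a bottle: do not let go. Leave the other blocks in their pockets and the bottles, jar and carton where they stand.

Things in the scene. Friction and masses are not known exactly. Their poses are not given: they have to be found in the camera images.
- red_center (a point): the loose red setting block, 40 (x) x 28 (y) x 70 mm tall, 0.15 to 0.3 kg, upright; this point is its centre, 35 mm above its underside. It starts standing on the bench between the rack and the press. Held at or above its centre, the fingertips stay clear of the pocket's rim
- slot_red: grey open pocket, outside 56 (x) x 44 (y) x 18 mm high, walls and floor 4 mm: opening 48 x 36 mm, 14 mm deep; the red block's own place, with sloping red label plates at both x ends. Origin: centre of its underside, 10 mm above the bench. Fixed on the plywood rack in a row of three, 80 mm apart along y, the colours in any order
- slot_blue: grey open pocket, outside 56 (x) x 44 (y) x 18 mm high, walls and floor 4 mm: opening 48 x 36 mm, 14 mm deep; the blue block's own place, with sloping blue label plates at both x ends. Origin: centre of its underside, 10 mm above the bench. Fixed on the plywood rack in a row of three, 80 mm apart along y, the colours in any order
- slot_yellow: grey open pocket, outside 56 (x) x 44 (y) x 18 mm high, walls and floor 4 mm: opening 48 x 36 mm, 14 mm deep; the yellow block's own place, with sloping yellow label plates at both x ends. Origin: centre of its underside, 10 mm above the bench. Fixed on the plywood rack in a row of three, 80 mm apart along y, the colours in any order
- blue_center (a point): blue setting block, 40 (x) x 28 (y) x 70 mm tall, 0.15 to 0.3 kg, upright; this point is its centre, 35 mm above its underside; it stands in the blue pocket: leave it
- yellow_center (a point): yellow setting block, 40 (x) x 28 (y) x 70 mm tall, 0.15 to 0.3 kg, upright; this point is its centre, 35 mm above its underside; it stands in the yellow pocket: leave it
- press: hand capping press bolted to the bench: green base plate 300 (x) x 120 (y) x 15 mm, origin at the centre of its underside, x from the ball end (nearer the robot) to the hinge end. At x = -100 mm a post carries a 36 mm steel ball, centre 115 mm up; at x = +120 mm two green cheeks, 137 mm high, carry the arm's hinge pin (along y), 115 mm up
- press_arm: grey press arm, 0.45 kg. Origin on the hinge pin's axis, mid-arm; at rest its axes are the press's, x pointing away from the ball. It reaches to x = -250 mm, 36 mm wide, its top 28 mm above the origin (socket head: 52 mm wide, top 32 mm). Raising the socket end turns it positively about its y, 0 to 0.9 rad; let go, it falls back by its weight (about 3 N at the socket)
- press_hinge (a point): centre of the hinge pin; the arm turns about the press's y axis through this point
- socket (a point): centre of the socket in the arm's head, 220 mm from the hinge pin; at rest it coincides with the ball's centre, 115 mm above the bench. Axes as the arm's
- latch_knob (a point): centre of the upright orange latch knob, 26 (x) x 16 (y) x 34 mm tall, at the arm's -y side. At rest x = -220, y = -54, z = +52 mm from the arm's origin, 167 mm above the bench, all of it higher than the arm's head. Carried by the arm, it slides only along the arm's y, so it can lift the arm. Take it across its 16 mm; a gripper may stay vertical, the knob turning between its fingers as the arm rises
- latch (a joint): how far the latch is pulled out, in m, along the arm's -y (away from the arm): 0 at rest with its bolt under the ball (the arm then cannot rise), free of the ball beyond 0.009, stop at 0.016. A spring pulls it back, 4 N at rest and 12 N at the stop
- bottle_a_center (a point): small amber bottle with white cap, 38 mm across, 72 mm tall, centre; leave it
- bottle_b_center (a point): larger amber bottle with black cap, 54 mm across, 120 mm tall, centre; leave it
- tablet_jar_center (a point): white tablet jar with blue lid, 72 mm across, 100 mm tall, centre; leave it
- carton_center (a point): white carton with a red band, 50 x 110 x 45 mm tall, centre; leave it
Things that resemble listed ones, but are neither listed nor needed, are in the scene too. Of the things shaped like the part that bears red_center, the red one is meant.

How it is judged:
By the outcome, as a careful person would: the job done as asked, in the order asked, and still so for the second after the job is handed in, while the arm keeps its last pose, push and grip.
It also fails if it takes over 48 s, if anything falls off the work surface, if the arm or the gripper's body presses on something with over 40 N, if the wrist force passes 120 N, or if a joint passes its speed limit or range.

## Working session

There is one attempt and no reset: what is moved stays moved. The work goes in short steps, Python scripts to look and compute and a tool call to move; the robot and the scene stay as the last step left them, time stands still between calls to the robot, and variables do not carry over. Pictures are saved under pics/ and viewed, at most 10 in all, crops included, and the job is handed in when it is done.

Besides the shell and the picture viewer there is one more tool, called after "Call:" as name(argument=value, ...) on one line, values as JSON. send_rows: Moves the arm, as the interface text tells. Its arguments: {"type":"object","properties":{"dp":{"type":"array","items":{"type":"array","items":{"type":"number"}}},"spin":{"type":"array","items":{"type":"number"}},"gripper":{"type":"number"},"newtons":{"type":"number"}},"required":["dp","spin"]}

```bash
mkdir -p pics; cat > h.py <<'E'
import numpy as np, cv2
from station import status, vision, workorder
def grab(n):
    im,d=vision.grab_frame(n); return im,d,vision.camera_model(n)
def cloud(d,m):
    v,u=np.indices(d.shape); P=np.stack([(u-m['cx'])/m['fx']*d,(v-m['cy'])/m['fy']*d,d],-1)
    T=np.array(m['pose']); return P@T[:3,:3].T+T[:3,3]
def ray(m,u,v,z):
    T=np.array(m['pose']); r=T[:3,:3]@np.array([(u-m['cx'])/m['fx'],(v-m['cy'])/m['fy'],1]); o=T[:3,3]
    return o+r*(z-o[2])/r[2]
E
python3 - <<'E'
from h import *
for n in('scene','top'):
    im,d,m=grab(n); cv2.imwrite(f'pics/{n}0.png',im); np.savez(f'{n}0.npz',im=im,d=d)
    print(n,m['fx'],np.round(m['pose'],3).tolist())
s=status.sense(); print({k:np.round(v,3).tolist() for k,v in s.items()})
E
```

```text
scene 492.02048888248447 [[0.226, 0.604, -0.764, 1.627], [0.974, -0.133, 0.184, -0.309], [0.01, -0.786, -0.618, 0.938], [0.0, 0.0, 0.0, 1.0]]
top 381.17621973903437 [[0.027, -0.981, 0.19, 0.404], [-1.0, -0.027, 0.004, -0.053], [0.001, -0.19, -0.982, 1.266], [0.0, 0.0, 0.0, 1.0]]
{'time': 0.1, 'joints': [-1.065, 0.508, -0.238, 1.501, 0.126, 1.149, -0.155], 'qvel': [-0.001, -0.001, -0.002, -0.002, -0.001, 0.002, 0.0], 'effort': [-0.005, -62.183, -2.195, -25.02, 0.013, 0.008, -0.0], 'eef_pos': [0.243, 0.575, 0.206], 'orientation': [0.199, 0.98, -0.001, -0.0], 'wrist_force': [-0.226, -0.96, 0.534], 'moment': [-0.011, 0.009, 0.017], 'grasp_force': 0.0, 'width': 0.085}
```

View pics/scene0.png

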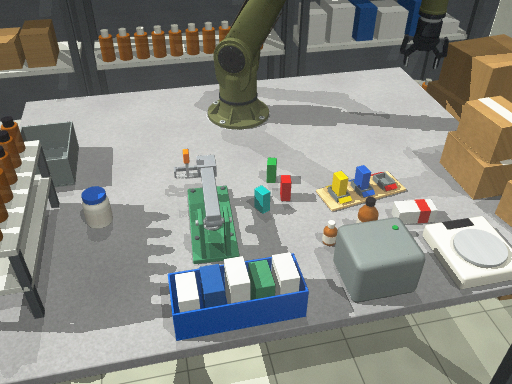

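View pics/top0.png

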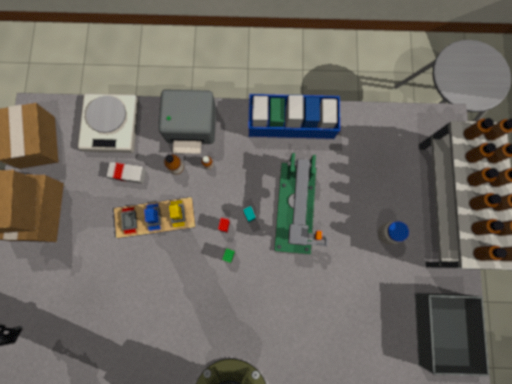

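Scene view: the red block is at (286,188), with green (272,169) and teal (262,199) lookalikes. The rack's empty red pocket is at (386,182), next to blue and yellow, and the press knob is at (186,156). In the top view these are red (224,225), red pocket (128,219) and knob (319,236).

The candidates for red_center are red (286,188), green (272,169) and teal (262,199). Only the first is red, so I'll confirm it in an enlarged crop and measure it.

```bash
python3 - <<'E'
from h import *
R={}
for n in('scene','top'):
    z=np.load(n+'0.npz'); im,d=z['im'],z['d']; m=vision.camera_model(n); P=cloud(d,m)
    hsv=cv2.cvtColor(im,cv2.COLOR_BGR2HSV); H,S,V=hsv[...,0],hsv[...,1],hsv[...,2]
    ok=(d>0)&(P[...,0]>.3)&(P[...,0]<1)&(abs(P[...,1])<.5)&(S>110)
    print(n)
    for c,mk in dict(red=((H<6)|(H>174))&(V>70),blue=(H>105)&(H<130)&(V>60),yellow=(H>22)&(H<33)&(V>110)&(S>170),orange=(H>6)&(H<17)&(V>170)&(S>180),green=(H>60)&(H<85)&(V>40)).items():
        k,l,st,ce=cv2.connectedComponentsWithStats((mk&ok).astype(np.uint8))
        for i in range(1,k):
            if st[i,4]<8: continue
            Q=P[l==i]; zt=np.percentile(Q[:,2],95); T=Q[Q[:,2]>zt-.006]
            r=cv2.minAreaRect((T[:,:2]*1000).astype(np.float32))
            print(c,st[i].tolist(),'med',np.round(np.median(Q,0),3),'zt',round(zt,3),'toprect',np.round(r[0]),np.round(r[1]),round(r[2]))
im=np.load('scene0.npz')['im']; t=np.load('top0.npz')['im']
a=cv2.resize(im[140:220,165:300],None,fx=3.7,fy=3.7,interpolation=cv2.INTER_CUBIC)
b=cv2.resize(im[155:215,310:415],None,fx=4.7,fy=4.7,interpolation=cv2.INTER_CUBIC)
a=cv2.resize(a,(500,296)); b=cv2.resize(b,(500,286))
c=cv2.resize(t[140:260,100:340],(300,150))
cv2.imwrite('pics/crop1.png',np.vstack([a,b]))
E
```

```text
scene
red [280, 175, 11, 26, 260] med [0.544 0.033 0.047] zt 0.071 toprect [529.  36.] [27. 46.] 75
red [385, 183, 12, 8, 62] med [0.575 0.357 0.021] zt 0.024 toprect [574. 356.] [17. 37.] 11
red [415, 199, 16, 24, 233] med [0.719 0.39  0.041] zt 0.046 toprect [699. 390.] [31. 58.] 86
blue [353, 165, 18, 25, 308] med [0.563 0.262 0.061] zt 0.084 toprect [552. 269.] [41. 29.] 17
blue [94, 186, 12, 18, 169] med [ 0.526 -0.487  0.099] zt 0.102 toprect [ 519. -487.] [27. 63.] 88
blue [362, 190, 13, 7, 60] med [0.588 0.278 0.02 ] zt 0.025 toprect [587. 275.] [18. 45.] 15
blue [168, 253, 141, 88, 5164] med [ 0.959 -0.224  0.061] zt 0.116 toprect [ 902. -238.] [85. 45.] 0
blue [245, 257, 27, 13, 88] med [ 0.844 -0.111  0.087] zt 0.091 toprect [ 843. -120.] [ 9. 63.] 1
yellow [330, 171, 18, 25, 307] med [0.577 0.186 0.062] zt 0.084 toprect [565. 192.] [43. 30.] 11
yellow [339, 196, 13, 8, 62] med [0.602 0.198 0.02 ] zt 0.025 toprect [604. 198.] [16. 40.] 4
orange [183, 153, 5, 4, 9] med [ 0.505 -0.246  0.182] zt 0.184 toprect [ 506. -246.] [11.  6.] 84
orange [361, 211, 5, 4, 11] med [0.733 
[... 1784 characters left out ...]
6.] [39. 27.] 12
yellow [172, 222, 13, 5, 49] med [0.528 0.19  0.022] zt 0.028 toprect [529. 190.] [ 9. 35.] 11
orange [317, 231, 5, 8, 33] med [ 0.492 -0.241  0.184] zt 0.187 toprect [ 493. -241.] [12. 20.] 89
green [270, 98, 14, 28, 375] med [ 0.892 -0.121  0.105] zt 0.109 toprect [ 897. -120.] [79. 42.] 1
green [167, 116, 4, 4, 10] med [0.849 0.222 0.134] zt 0.137 toprect [850. 221.] [11.  7.] 45
green [275, 154, 35, 99, 1211] med [ 0.578 -0.16   0.015] zt 0.114 toprect [ 714. -172.] [18. 55.] 84
green [307, 156, 8, 76, 298] med [ 0.631 -0.241  0.016] zt 0.138 toprect [ 710. -232.] [10. 54.] 89
green [223, 249, 11, 13, 109] med [0.432 0.021 0.07 ] zt 0.073 toprect [432.  22.] [27. 36.] 71
```

View pics/crop1.png

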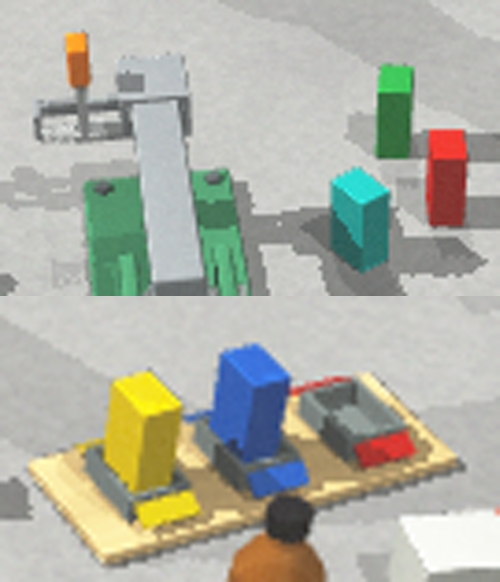

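The crop confirms it: the red block stands alone at (286,188), the red pocket is empty, and the knob is to the left of the arm head. I'll move above the red block now and refine the pocket and press positions from the saved frames afterwards.

Call:
send_rows(dp=[[0.01,-0.018,0],[0.025,-0.047,0],[0.042,-0.08,0],[0.06,-0.114,0],[0.078,-0.148,0],[0.096,-0.182,0],[0.114,-0.216,0],[0.132,-0.25,0],[0.15,-0.284,0],[0.168,-0.318,0],[0.186,-0.352,-0.01],[0.204,-0.386,-0.02],[0.222,-0.42,-0.03],[0.24,-0.454,-0.04],[0.256,-0.484,-0.05],[0.27,-0.51,-0.06],[0.28,-0.528,-0.07],[0.2845,-0.5365,-0.076],[0.2845,-0.5365,-0.076],[0.2845,-0.5365,-0.076]], spin=[0.01,0.02,0.03,0.04,0.05,0.06,0.07,0.08,0.09,0.1,0.11,0.12,0.13,0.14,0.15,0.16,0.17,0.175,0.175,0.175], gripper=0.055, newtons=50)

```text
time: 1.77
eef_pos: [0.5272, 0.0401, 0.1301]
orientation: [0.112, 0.994, 0.0, -0.001]
wrist_force: [0.8, 0.7, -0.2]
width: 0.0551
grasp_force: 0.0
```

```bash
python3 - <<'E'
from h import *
for n in('scene','top'):
    z=np.load(n+'0.npz'); im,d=z['im'],z['d']; m=vision.camera_model(n); P=cloud(d,m)
    hsv=cv2.cvtColor(im,cv2.COLOR_BGR2HSV); H,S,V=hsv[...,0],hsv[...,1].astype(int),hsv[...,2]
    def rect(mk,name):
        T=P[mk]
        r=cv2.minAreaRect((T[:,:2]*1000).astype(np.float32)); print(n,name,len(T),np.round(T.mean(0),4),np.round(r[0],1),np.round(r[1],1),round(r[2],1))
    near=np.hypot(P[...,0]-.537,P[...,1]-.352)<.05
    rect(near&(S<60)&(P[...,2]>.017)&(P[...,2]<.04),'pocket grey')
    rect(near&(S<60)&(P[...,2]>.024)&(P[...,2]<.034),'pocket rim')
    red=((H<6)|(H>174))&(S>110)&(V>70)
    for s in(-1,1):
        rect(near&red&((P[...,0]-.537)*s>0)&(P[...,1]<.377),'plate%d'%s)
    arm=(S<60)&(P[...,2]>.125)&(P[...,2]<.16)&(P[...,1]<-.1)&(P[...,1]>-.3)&(P[...,0]<.8)&(P[...,0]>.4)
    T=P[arm]; b=T[(T[:,0]>.53)&(T[:,0]<.68)&(T[:,2]>.136)]
    f=np.polyfit(b[:,0],b[:,1],1); print('arm line slope',f[0],'y at .6',np.polyval(f,.6), len(b))
    rect(arm&(P[...,2]>.14)&(P[...,0]<.52),'head')
    o=(H>4)&(H<20)&(S>150)&(V>90)&(P[...,2]>.14)&(np.hypot(P[...,0]-.5,P[...,1]+.243)<.05)
    rect(o,'knob'); v,u=np.where(o); print('px',u.min(),u.max(),v.min(),v.max()); vt=v.min() ; print('knob mean ray z=.167',np.round(ray(m,u.mean(),v.mean(),.172),4))
E
```

```text
scene pocket grey 119 [0.5365 0.3483 0.0237] [537.1 349.8] [60.4 51. ] 8.6
scene pocket rim 62 [0.542  0.3497 0.0263] [538.7 348.6] [57.9 47.9] 8.0
scene plate-1 10 [0.5041 0.3378 0.0216] [503.2 343.6] [13.9 41.2] 18.8
scene plate1 62 [0.5743 0.356  0.0197] [572.7 355.6] [21.4 37.1] 16.0
arm line slope -0.0706318590953686 y at .6 -0.19734400486750658 475
scene head 199 [ 0.4956 -0.1918  0.146 ] [ 493.5 -205.9] [84.1 52.9] 88.7
scene knob 72 [ 0.502  -0.2446  0.1728] [ 495.8 -245. ] [29.2 14.4] 1.6
px 183 188 149 162
knob mean ray z=.167 [ 0.5008 -0.2445  0.172 ]
top pocket grey 118 [0.5382 0.353  0.0244] [536.1 353.7] [54.7 44.8] 11.6
top pocket rim 61 [0.5382 0.3532 0.0285] [536.8 353.4] [53.4 44.2] 11.2
top plate-1 41 [0.5031 0.3473 0.0245] [502.8 347.7] [12.5 33.4] 8.8
top plate1 32 [0.5717 0.3599 0.023 ] [571.4 359.4] [11.9 33.7] 0.7
arm line slope -0.06604176574124003 y at .6 -0.1925705876384504 596
top head 325 [ 0.4937 -0.1862  0.147 ] [ 493.6 -195.6] [52.7 71.9] 1.5
top knob 50 [ 0.4918 -0.2401  0.1838] [ 491.8 -240.5] [15.3 23. ] 89.9
px 316 321 231 239
knob mean ray z=.167 [ 0.4927 -0.2421  0.172 ]
```

Call:
send_rows(dp=[[0,0,-0.02],[0,0,-0.05],[0,0,-0.08],[0,0,-0.096],[0,0,-0.102],[0,0,-0.102],[0,0,-0.102]], spin=[0,0,0,0,0,0,0])

```text
time: 2.35
eef_pos: [0.5281, 0.0406, 0.0293]
orientation: [0.111, 0.994, 0.0, 0.0]
wrist_force: [-0.2, 0.4, 0.4]
width: 0.0549
grasp_force: 0.0
```

Call:
send_rows(dp=[[0,0,0],[0,0,0],[0,0,0],[0,0,0],[0,0,0],[0,0,0],[0,0,0],[0,0,0]], spin=[0,0,0,0,0,0,0,0], gripper=0.015)

```text
time: 3.02
eef_pos: [0.5287, 0.0394, 0.0299]
orientation: [0.112, 0.994, 0.0, 0.001]
wrist_force: [-1.6, -0.5, 6.2]
width: 0.0271
grasp_force: 48.7
```

```bash
python3 - <<'E'
from h import *
s=status.sense(); print({k:np.round(s[k],4).tolist() for k in('time','eef_pos','orientation','wrist_force','width','grasp_force')})
for n in('scene','top'):
    im,d,m=grab(n); P=cloud(d,m); hsv=cv2.cvtColor(im,cv2.COLOR_BGR2HSV); H,S,V=hsv[...,0],hsv[...,1],hsv[...,2]
    mk=((H<6)|(H>174))&(S>110)&(V>70)&(np.hypot(P[...,0]-.53,P[...,1]-.04)<.08)
    v,u=np.where(mk); print(n,len(u),np.round(np.median(P[mk],0),4) if len(u) else '')
    if n=='scene': cv2.imwrite('pics/g1.png',cv2.resize(im[90:230,220:340],(600,560) if 0 else (480,560)))
E
```

```text
{'time': 3.0167, 'eef_pos': [0.5287, 0.0394, 0.0299], 'orientation': [0.1122, 0.9937, 0.0003, 0.0013], 'wrist_force': [-1.6404, -0.5096, 6.231], 'width': 0.0271, 'grasp_force': 48.7169}
scene 258 [0.5453 0.0339 0.0467]
top 0
```

View pics/g1.png

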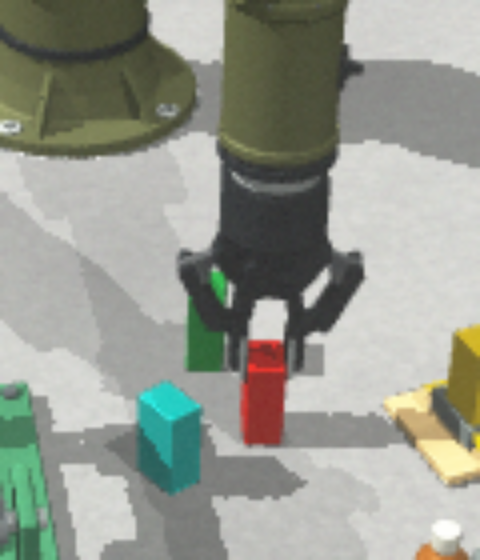

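The grip is good (width 27.1 mm, 49 N, block centred between the fingers). Next I'll lift it over the rack's blocks to above the red pocket.

Call:
send_rows(dp=[[0,0,0.01],[0,0,0.035],[0,0,0.07],[0,0,0.1],[0,0.012,0.115],[0.001,0.035,0.12],[0.002,0.066,0.12],[0.003,0.1,0.12],[0.004,0.135,0.12],[0.005,0.17,0.12],[0.006,0.205,0.12],[0.007,0.24,0.12],[0.008,0.27,0.12],[0.009,0.292,0.12],[0.0095,0.306,0.12],[0.0095,0.3125,0.12],[0.0095,0.3125,0.12],[0.0095,0.3125,0.1],[0.0095,0.3125,0.07],[0.0095,0.3125,0.055]], spin=[0,0,0,0,0.02,0.05,0.09,0.13,0.17,0.21,0.25,0.29,0.33,0.36,0.385,0.398,0.398,0.398,0.398,0.398])

```text
time: 4.78
eef_pos: [0.5372, 0.348, 0.0812]
orientation: [-0.085, 0.996, -0.002, -0.001]
wrist_force: [-1.2, -0.6, -3.5]
width: 0.0266
grasp_force: 49.9
```

Call:
send_rows(dp=[[0,0,-0.01],[0,0,-0.01],[0,0,-0.01]], spin=[0,0,0])

```text
time: 5.03
eef_pos: [0.5378, 0.3504, 0.0737]
orientation: [-0.086, 0.996, -0.0, -0.0]
wrist_force: [0.2, 0.3, -2.0]
width: 0.0272
grasp_force: 49.9
```

```bash
python3 - <<'E'
from h import *
s=status.sense(); print({k:np.round(s[k],4).tolist() for k in('time','eef_pos','orientation','wrist_force','width','grasp_force')})
out=[]
for n in('scene','top'):
    im,d,m=grab(n); np.savez(n+'1.npz',im=im,d=d)
    c=im[110:230,320:440] if n=='scene' else im[180:260,90:210]
    out.append(cv2.resize(c,(400,int(400*c.shape[0]/c.shape[1])),interpolation=cv2.INTER_CUBIC))
h=max(o.shape[0] for o in out); out=[cv2.copyMakeBorder(o,0,h-o.shape[0],0,0,0) for o in out]
cv2.imwrite('pics/p1.png',np.hstack(out))
E
```

```text
{'time': 5.0333, 'eef_pos': [0.5378, 0.3504, 0.0737], 'orientation': [-0.0856, 0.9963, -0.0004, -0.0], 'wrist_force': [0.2459, 0.3, -1.9563], 'width': 0.0272, 'grasp_force': 49.9397}
```

View pics/p1.png

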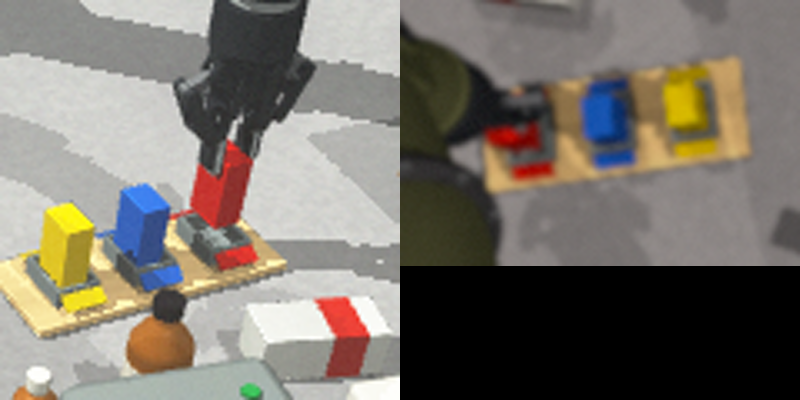

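The block hangs directly over the grey pocket (scene crop, about (215,235)) and is square to it. I'll lower it and watch the force.

Call:
send_rows(dp=[[0,0,-0.006],[0,0,-0.012],[0,0,-0.017],[0,0,-0.021],[0,0,-0.024],[0,0,-0.024]], spin=[0,0,0,0,0,0])

```text
time: 5.63
eef_pos: [0.5368, 0.3514, 0.0484]
orientation: [-0.087, 0.996, -0.0, -0.001]
wrist_force: [-0.1, 1.2, -2.4]
width: 0.027
grasp_force: 50.0
```

It's below the rim with no contact force, so I'll seat it.

Call:
send_rows(dp=[[0,0,-0.002],[0,0,-0.004],[0,0,-0.005],[0,0,-0.005]], spin=[0,0,0,0])

```text
time: 5.97
eef_pos: [0.5373, 0.3517, 0.0443]
orientation: [-0.086, 0.996, -0.0, -0.0]
wrist_force: [-0.4, -0.1, -2.8]
width: 0.0267
grasp_force: 50.0
```

Call:
send_rows(dp=[[0,0,-0.001],[0,0,-0.0015],[0,0,-0.0015]], spin=[0,0,0])

```text
time: 6.22
eef_pos: [0.5375, 0.3518, 0.044]
orientation: [-0.086, 0.996, 0.0, 0.0]
wrist_force: [-2.2, -2.8, 5.6]
width: 0.0271
grasp_force: 50.9
```

It has touched the pocket floor (upward force of about 8 N). I'll release and rise.

Call:
send_rows(dp=[[0,0,0],[0,0,0],[0,0,0],[0,0,0.001],[0,0,0.02],[0,0,0.055],[0,0,0.09],[0,0,0.125],[0,0,0.15],[0,0,0.16]], spin=[0,0,0,0,0,0,0,0,0,0], gripper=0.048)

```text
time: 7.05
eef_pos: [0.5387, 0.3529, 0.2076]
orientation: [-0.086, 0.996, 0.002, 0.003]
wrist_force: [-0.5, 0.6, 1.4]
width: 0.0481
grasp_force: 0.0
```

```bash
python3 - <<'E'
from h import *
s=status.sense(); print({k:np.round(s[k],4).tolist() for k in('time','eef_pos','orientation','wrist_force','width','grasp_force')})
im,d,m=grab('scene'); P=cloud(d,m); hsv=cv2.cvtColor(im,cv2.COLOR_BGR2HSV); H,S,V=hsv[...,0],hsv[...,1],hsv[...,2]
for c,mk in dict(red=((H<6)|(H>174))&(V>70)&(np.hypot(P[...,0]-.537,P[...,1]-.351)<.06),blue=(H>105)&(H<130)&(V>60)&(np.hypot(P[...,0]-.55,P[...,1]-.27)<.06),yellow=(H>22)&(H<33)&(V>110)&(S>170)&(np.hypot(P[...,0]-.563,P[...,1]-.194)<.06)).items():
    Q=P[mk&(S>110)]; zt=np.percentile(Q[:,2],95); T=Q[Q[:,2]>zt-.006]; print(c,round(zt,4),[np.round(x,1) for x in cv2.minAreaRect((T[:,:2]*1000).astype(np.float32))])
cv2.imwrite('pics/p2.png',cv2.resize(im[130:230,310:440],(520,400),interpolation=cv2.INTER_CUBIC))
E
```

```text
{'time': 7.05, 'eef_pos': [0.5387, 0.3529, 0.2076], 'orientation': [-0.0864, 0.9963, 0.0017, 0.0029], 'wrist_force': [-0.4699, 0.5749, 1.3796], 'width': 0.0481, 'grasp_force': 0.0}
red 0.0829 [array([539.3, 348.5]), array([42.4, 32.5]), np.float64(9.9)]
blue 0.0834 [array([551.7, 269.5]), array([42. , 33.6]), np.float64(13.5)]
yellow 0.0836 [array([565.4, 191.8]), array([42.6, 27.8]), np.float64(14.4)]
```

View pics/p2.png

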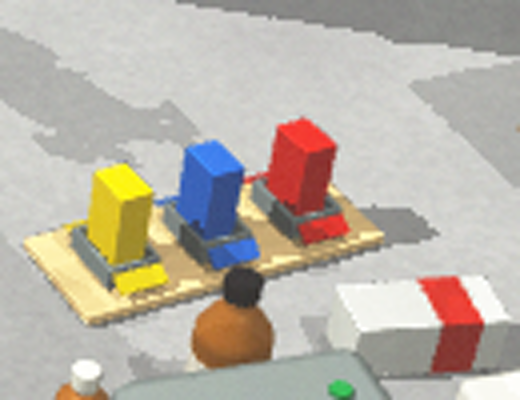

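Red is seated: its top is at 0.083, level with blue and yellow, and it's square in its pocket. Now to above the latch knob at about (0.493, -0.2425), with press yaw about -3.9°.

Call:
send_rows(dp=[[-0.001,-0.01,0.004],[-0.003,-0.033,0.01],[-0.005,-0.067,0.016],[-0.008,-0.103,0.02],[-0.011,-0.14,0.02],[-0.014,-0.177,0.02],[-0.016,-0.214,0.02],[-0.019,-0.251,0.02],[-0.022,-0.288,0.02],[-0.025,-0.325,0.02],[-0.027,-0.362,0.02],[-0.03,-0.399,0.02],[-0.033,-0.436,0.02],[-0.036,-0.473,0.02],[-0.038,-0.508,0.02],[-0.041,-0.54,0.02],[-0.043,-0.567,0.02],[-0.0445,-0.586,0.02],[-0.045,-0.595,0.02],[-0.045,-0.595,0.02]], spin=[-0.004,-0.014,-0.028,-0.042,-0.057,-0.072,-0.087,-0.102,-0.117,-0.132,-0.147,-0.162,-0.177,-0.192,-0.206,-0.219,-0.23,-0.238,-0.241,-0.241], gripper=0.04)

```text
time: 8.77
eef_pos: [0.4904, -0.2456, 0.2212]
orientation: [0.036, 0.999, 0.0, -0.002]
wrist_force: [-0.5, 0.4, -0.5]
width: 0.04
grasp_force: 0.0
```

Call:
send_rows(dp=[[0,0,0],[0,0,0],[0,0,0]], spin=[0,0,0])

```text
time: 9.02
eef_pos: [0.4926, -0.2414, 0.2227]
orientation: [0.033, 0.999, 0.0, -0.0]
wrist_force: [0.1, 0.4, 0.7]
width: 0.0398
grasp_force: 0.0
```

```bash
python3 - <<'E'
from h import *
s=status.sense(); print({k:np.round(s[k],4).tolist() for k in('time','eef_pos','orientation','wrist_force','width','grasp_force')})
im,d,m=grab('scene'); t,_,_=grab('top')
a=cv2.resize(im[90:190,140:240],(400,400),interpolation=cv2.INTER_CUBIC); b=cv2.resize(t[190:270,270:350],(400,400),interpolation=cv2.INTER_CUBIC)
cv2.imwrite('pics/k1.png',np.hstack([a,b]))
E
```

```text
{'time': 9.0167, 'eef_pos': [0.4926, -0.2414, 0.2227], 'orientation': [0.0326, 0.9995, 0.0004, -0.0001], 'wrist_force': [0.1235, 0.4277, 0.651], 'width': 0.0398, 'grasp_force': 0.0}
```

View pics/k1.png

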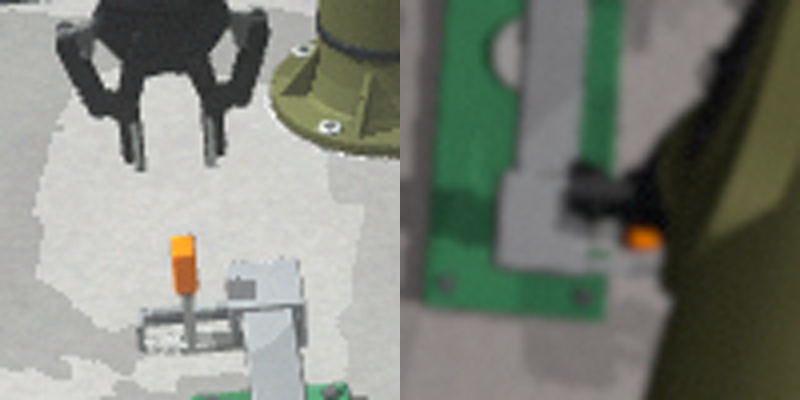

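The fingers straddle the knob: the finger midpoint in the scene crop is about 175 px and the knob is at 184, and perspective accounts for the gap. I'll descend and grip.

Call:
send_rows(dp=[[0,0,-0.01],[0,0,-0.025],[0,0,-0.042],[0,0,-0.056],[0,0,-0.065],[0,0,-0.069],[0,0,-0.069],[0,0,-0.069]], spin=[0,0,0,0,0,0,0,0])

```text
time: 9.78
eef_pos: [0.4925, -0.2433, 0.1541]
orientation: [0.034, 0.999, -0.0, 0.0]
wrist_force: [-0.1, -0.2, -0.3]
width: 0.0403
grasp_force: 0.0
```

Call:
send_rows(dp=[[0,0,0],[0,0,0],[0,0,0],[0,0,0],[0,0,0],[0,0,0],[0,0,0],[0,0,0]], spin=[0,0,0,0,0,0,0,0], gripper=0.005, newtons=60)

```text
time: 10.45
eef_pos: [0.4929, -0.2426, 0.1547]
orientation: [0.034, 0.999, 0.0, 0.001]
wrist_force: [-0.3, 3.7, 6.0]
width: 0.0132
grasp_force: 58.7
```

Call:
send_rows(dp=[[0,-0.002,0],[0,-0.004,0],[-0.0005,-0.007,0],[-0.0005,-0.01,0],[-0.001,-0.0125,0],[-0.001,-0.0125,0],[-0.001,-0.0125,0],[-0.001,-0.0125,0]], spin=[0,0,0,0,0,0,0,0])

```text
time: 11.12
eef_pos: [0.4922, -0.2528, 0.1546]
orientation: [0.033, 0.999, 0.002, 0.001]
wrist_force: [0.1, 9.8, 7.2]
width: 0.0135
grasp_force: 58.9
```

```bash
python3 - <<'E'
from h import *
s=status.sense(); print({k:np.round(s[k],4).tolist() for k in('time','eef_pos','orientation','wrist_force','width','grasp_force')})
im,d,m=grab('scene'); t,_,_=grab('top')
a=cv2.resize(im[90:190,140:240],(500,500),interpolation=cv2.INTER_CUBIC)
cv2.imwrite('pics/k2.png',a)
E
```

```text
{'time': 11.1167, 'eef_pos': [0.4922, -0.2528, 0.1546], 'orientation': [0.0328, 0.9995, 0.0016, 0.0005], 'wrist_force': [0.0579, 9.7961, 7.1934], 'width': 0.0135, 'grasp_force': 58.8925}
```

View pics/k2.png

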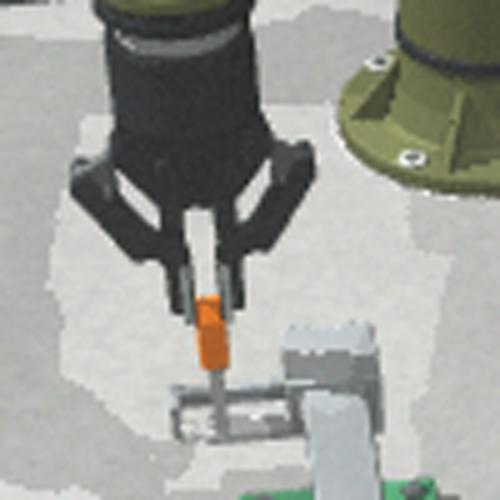

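The knob is pulled about 10–11 mm (Fy 9.8 N, matching the spring), but the fingertips only hold its upper part. I'll loosen here, go 8 mm lower and re-grip.

Call:
send_rows(dp=[[0,0,0],[0,0,0],[0,0,0],[0,0,-0.003],[0,0,-0.006],[0,0,-0.008],[0,0,-0.008]], spin=[0,0,0,0,0,0,0], gripper=0.026)

```text
time: 11.8
eef_pos: [0.4922, -0.2534, 0.1461]
orientation: [0.033, 0.999, 0.001, 0.0]
wrist_force: [1.0, 6.3, 2.1]
width: 0.0257
grasp_force: 3.5
```

Call:
send_rows(dp=[[0,0,0],[0,0,0],[0,0,0],[0,0,0],[0,0,0],[0,0,0],[0,0,0]], spin=[0,0,0,0,0,0,0], gripper=0.005, newtons=60)

```text
time: 12.38
eef_pos: [0.4923, -0.2527, 0.1465]
orientation: [0.033, 0.999, 0.002, 0.001]
wrist_force: [0.4, 8.4, 6.9]
width: 0.0139
grasp_force: 59.9
```

Call:
send_rows(dp=[[0,-0.001,0],[0,-0.0025,0],[0,-0.0025,0],[0,-0.0025,0],[0.001,-0.0025,0.003],[0.002,-0.0025,0.008],[0.004,-0.003,0.014],[0.006,-0.003,0.02],[0.0063,-0.003,0.0217],[0.0063,-0.003,0.0217]], spin=[0,0,0,0,0,0,0,0,0,0])

```text
time: 13.22
eef_pos: [0.4989, -0.2546, 0.1669]
orientation: [0.032, 0.999, 0.003, 0.0]
wrist_force: [5.2, 10.0, -8.0]
width: 0.014
grasp_force: 58.6
```

```bash
cat > arm.py <<'E'
from h import *
s=status.sense(); print({k:np.round(s[k],4).tolist() for k in('time','eef_pos','orientation','wrist_force','width','grasp_force')})
im,d,m=grab('scene'); P=cloud(d,m); S=cv2.cvtColor(im,cv2.COLOR_BGR2HSV)[...,1]
ys=-.195-.068*(P[...,0]-.6)
k=(S<60)&(P[...,2]>.12)&(P[...,0]>.56)&(P[...,0]<.67)&(abs(P[...,1]-ys)<.012)
f=np.polyfit(P[k][:,0],P[k][:,2],1); print('arm tilt',-np.arctan(f[0]),k.sum())
E
python3 arm.py
```

```text
{'time': 13.2167, 'eef_pos': [0.4989, -0.2546, 0.1669], 'orientation': [0.0321, 0.9995, 0.0025, 0.0], 'wrist_force': [5.2469, 10.0019, -8.0324], 'width': 0.014, 'grasp_force': 58.6175}
arm tilt 0.0940957614726961 264
```

The arm is rising as planned (tilt 0.094). I'll continue along the arc.

Call:
send_rows(dp=[[0.002,0,0.005],[0.004,0,0.0106],[0.006,-0.0005,0.016],[0.0084,-0.0005,0.021],[0.011,-0.001,0.026],[0.0134,-0.001,0.031],[0.016,-0.001,0.036],[0.019,-0.0015,0.041],[0.022,-0.0015,0.046],[0.025,-0.0015,0.0506],[0.028,-0.002,0.0555],[0.0313,-0.002,0.06],[0.035,-0.0025,0.0645],[0.038,-0.0025,0.069],[0.041,-0.003,0.0725],[0.0425,-0.003,0.074],[0.0425,-0.003,0.074],[0.0425,-0.003,0.074]], spin=[0,0,0,0,0,0,0,0,0,0,0,0,0,0,0,0,0,0])

```text
time: 14.77
eef_pos: [0.5415, -0.2568, 0.2394]
orientation: [0.032, 0.999, 0.003, -0.001]
wrist_force: [7.2, 9.5, -12.9]
width: 0.0143
grasp_force: 58.7
```

```bash
python3 arm.py; python3 -c "
from h import *
im,_,_=grab('scene'); cv2.imwrite('pics/f.png',im)"
```

```text
{'time': 14.7667, 'eef_pos': [0.5415, -0.2568, 0.2394], 'orientation': [0.0317, 0.9995, 0.0033, -0.0006], 'wrist_force': [7.1801, 9.5289, -12.8777], 'width': 0.0143, 'grasp_force': 58.7312}
arm tilt 0.47850247650924044 400
```

View pics/f.png

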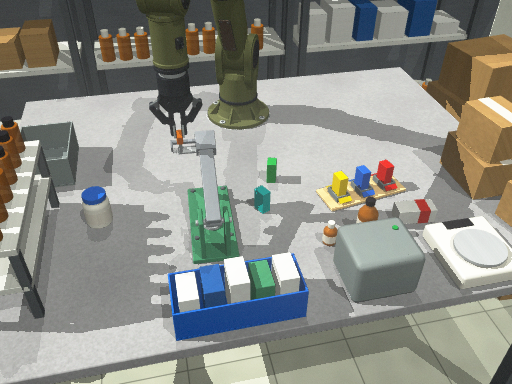

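The arm is up (head at (205,140), tilt 0.478 rad, so the socket is about 10 cm higher) and the knob is held at (180,137). Red, blue and yellow all stand in the rack. I'll hold briefly to check it's steady.

Call:
send_rows(dp=[[0,0,0],[0,0,0],[0,0,0],[0,0,0],[0,0,0],[0,0,0],[0,0,0],[0,0,0],[0,0,0],[0,0,0]], spin=[0,0,0,0,0,0,0,0,0,0])

```text
time: 15.7
eef_pos: [0.5415, -0.2569, 0.2393]
orientation: [0.032, 0.999, 0.003, -0.001]
wrist_force: [7.2, 9.3, -11.7]
width: 0.0141
grasp_force: 58.7
```

```bash
python3 arm.py && python3 -c "
from station import workorder
print(workorder.close_job())"
```

```text
{'time': 15.7, 'eef_pos': [0.5415, -0.2569, 0.2393], 'orientation': [0.0318, 0.9995, 0.0033, -0.0005], 'wrist_force': [7.1982, 9.2959, -11.6647], 'width': 0.0141, 'grasp_force': 58.729}
arm tilt 0.47733334542924943 397
the job is handed in; nothing more can be done
None
```

I handed the job in at about 16 s: the red block stands seated and released in its red pocket, and the press arm is held still by its pulled latch knob with the socket about 10 cm above its start; `close_job()` gave no verdict.

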